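# Clear the mounting brackets and build the load train for calibration

## Task

Get the load cell ready for calibration: first clear the two mirror-image brackets off the loading plate, laying each flat, web up, in its own tray (the one whose dark outline shows a bracket of the same hand; which way round it lies there does not matter). Then build the load train in the scribed circle at the middle of the plate: the load cell with its hub up, on it the spacer ring over the hub, and last the domed load button with its stem down in the ring, each fully seated. Set every part down gently, without dropping it or ramming the delicate cell onto the plate, and leave the wrench and the mouse where they lie.

Things in the scene. Friction and masses are not known exactly. Their poses are not given: they have to be found in the camera images.
- bracket_left: left-hand aluminium bracket, 90 g, on the plate. Base 6 mm thick, an L in plan: leg 70 (x) by 22 mm (y) centred on the origin; foot at x = 13 to 35 mm, out to y = +35 mm. Seen from the plain end, web up, the foot is on the left. To grip: upright web, 40 mm along x, 8 mm thick in y, 6 to 36 mm high, over the origin. Origin: underside, below the web's middle; z up.
- bracket_right: right-hand bracket, also on the plate, mirror image of bracket_left: same sizes, but the foot goes out to y = -35 mm, so it is on the right when seen from the plain end, web up. Origin: underside, below the web's middle; z up.
- load_cell: pancake load cell, steel, 0.5 kg: disc 62 mm across, 26 mm high, with a raised hub on top, 20 mm across and 6 mm high, and eight dark bolt dots. A connector stub 13 mm thick sticks out of its side along +x, to 43 mm from the axis: grip across y. Origin: centre of the underside; z up.
- spacer_ring: plain steel ring, 0.2 kg, 50 mm outside, 28 mm bore, 20 mm high, lying on the bench. Over the hub it rests on the cell's top face. Origin: centre of the underside; z along the bore, up.
- load_button: steel load button, 0.14 kg, standing on its stem: stem 20 mm in diameter, 10 mm high; above it a round cap 40 mm in diameter with straight sides from 10 to 24 mm high and a low dome to 30 mm. With the stem in the ring the cap rests on the ring's top face. Origin: centre of the stem's underside; z up.
- plate: loading plate of dark steel, fixed during a run, 150 mm (x) by 200 mm (y), 16 mm thick, with a scribed circle 72 mm in diameter and a scribed cross at its middle. At the start both brackets lie on it, side by side across its middle. Origin: centre of the underside; z up; the top face is at z = 16 mm.
- tray_left: tray for the left-hand bracket, white, fixed in a run, 130 (x) by 115 mm (y) outside, walls 4 mm thick and 18 mm high in all, inner floor 4 mm above the origin. On its floor a flat dark L, the plan of a left-hand bracket: leg 70 by 22 mm along x, centred at y = -12 mm; foot at the +x end, towards +y. Origin: centre of the underside; z up.
- tray_right: tray for the right-hand bracket, same size as tray_left; its flat dark L is the mirror image: the leg centred at y = +12 mm, the foot at its +x end towards -y. Origin: centre of the underside; z up; inner floor 4 mm above it.
- wrench: bystander: a steel wrench of about 180 mm lying flat on the far side of the bench, not to be disturbed. Origin: centre of its underside.
- mouse: bystander: a black computer mouse, 100 by 60 mm, 30 mm high, on the far left of the bench, not to be disturbed. Origin: centre of its underside.

How it is judged:
By the outcome, as a careful person would: the job done as asked, in the order asked, and still so for the second after the job is handed in, with the robot touching nothing.
It also fails if it takes over 144 s, if anything falls off the work surface, if the arm or the gripper's body presses on something with over 40 N, if the wrist force passes 120 N, or if a joint passes its speed limit or range.

## Robot

A 7-joint arm with a two-finger parallel gripper is mounted at the origin on the work surface. World frame = base frame: x ahead of the robot, y to its left, z up, the work surface at z = 0. Lengths are in m, angles in rad, forces in N, time in s.
With the tool pointing down it reaches from about 0.4 to 0.875 m from the base axis. Payload 19.3 kg.
Tool frame: the origin (TCP) lies on the centre line of the jaws, within the pads' length; the fingertips stand 25 mm ahead of it and the grasp point (between the pads) lies 6 mm ahead of it (tip_reach is the distance from the TCP to the fingertips, in m); z points along the fingers, y is the line along which they close (so a half turn about z gives the same grasp; the last joint's range is limited). The gripper opens to 85 mm and grips with 20 to 120 N. Pads are 22 mm wide; open, the fingers measure 114 mm over their backs; the gripper's body (76 mm by 85 mm) begins 54 mm behind the grasp point. The pads swing forward as they close: fully open they stand 13 mm farther back than shut.
Start: joints at [1.104, 0.521, -0.036, 1.599, 0.021, 1.021, -0.113], TCP at [0.242, -0.576, 0.256] pointing down, gripper open.
Joint ranges: [-2.91, 2.91], [-0.3, 2.13], [-1.5, 1.42], [0.17, 2.43], [-1.26, 4.41], [0.16, 1.93], [-2.52, 2.52]. Speed limits (rad/s): [1.89, 1.89, 2.39, 2.39, 3.01, 3.01, 3.01].

## Interface

Orientations are given as [roll, pitch, yaw] about the fixed x, y, z axes, in that order (R = Rz(yaw) Ry(pitch) Rx(roll)).
In Python, from bench import * gives the robot as it stands. Calls block until the motion is done:
- movep(position, orientation): joint-space move of the TCP to a pose.
- move_l(position, rot=None, max_speed=0.15): straight line of the TCP; rot=None keeps the orientation; max_speed is the mean speed in m/s.
- movej(angles): joint-space move.
- gripper_open() and gripper_close(force=None): open the fingers fully, or close them until they stop; force is the grip in N (None keeps the last).
- wait(seconds).
- solve_ik(position, orientation): joint angles nearest the present ones, or None.
- read_state(): the state.
- capture(name): name is "scene" or "top" or "wrist"; returns a dict with "img" (420x560x3 uint8, blue, green, red), "camera_matrix" (3x3 intrinsics, pixels), "T" (4x4, takes a point from camera to world coordinates). Camera axes: x right, y up, looking along -z (the intrinsics and any distortion apply to the point x, -y, -z); pixel columns grow to the right and rows downward; lengths in m; the calibration is good to about 2 mm. A picture is of the moment at which its call begins. There is no depth.
A pose or a line that the arm cannot do raises MotionError and nothing moves.
- sign_off(): hands the job in; it is judged then, once.
The state is a dict: "t": time; "q": joint angles; "qvel": joint speeds; "joint_torque": joint torques, N m; "ee_pos": TCP position; "tool_rot": TCP orientation; "ft_force": force on the tool from outside, world axes, zero at the start; "ft_torque": the same for the moment, N m; "width": opening from 0.0 (shut) to 1.0 (fully open); "gripper_force": force on a finger pad.
Only numpy, scipy, OpenCV 4.12 (cv2) and the standard library are available. Lean on these libraries where they do the work, as an engineer would, in place of code of your own. Each camera call takes 0.05 s, during which the arm holds its last target. There are 200 camera calls.

## Working session

There is one attempt and no reset: what is moved stays moved. The work goes in short steps, each a Python script; the robot and the scene stay as the last script left them, time stands still between calls to the robot, and variables do not carry over. Pictures are saved under pics/ and viewed, at most 14 in all, crops included, and the job is handed in when it is done.

```bash
ls && mkdir -p pics
python3 - <<'E'
from bench import *
import cv2,numpy as np
np.set_printoptions(precision=4,suppress=True)
for n in ("scene","top","wrist"):
    c=capture(n); cv2.imwrite(f"pics/{n}0.png",c["img"]); np.savez(f"{n}0.npz",**c)
    print(n,c["camera_matrix"].tolist(),c["T"],[k for k in c])
print(read_state())
E
```

```text
pics
scene [[481.5347566364206, 0.0, 274.89465582702996], [0.0, 481.5347566364206, 209.31491170339447], [0.0, 0.0, 1.0]] [[ 0.4202 -0.6264  0.6566  1.3576]
 [ 0.9073  0.2775 -0.3159 -0.3756]
 [ 0.0157  0.7285  0.6849  0.8237]
 [ 0.      0.      0.      1.    ]] ['img', 'camera_matrix', 'T']
top [[400.8458281444789, 0.0, 278.921100066924], [0.0, 400.8458281444789, 210.01803515443788], [0.0, 0.0, 1.0]] [[ 0.0092  0.9832 -0.1823  0.4092]
 [-0.9997  0.0131  0.0206  0.0012]
 [ 0.0226  0.182   0.983   1.1573]
 [ 0.      0.      0.      1.    ]] ['img', 'camera_matrix', 'T']
wrist [[334.6572854717736, 0.0, 274.880937100871], [0.0, 334.6572854717736, 201.71346596373698], [0.0, 0.0, 1.0]] [[ 0.3873  0.8809  0.272   0.311 ]
 [-0.9219  0.3706  0.1127 -0.5468]
 [-0.0015 -0.2944  0.9557  0.373 ]
 [ 0.      0.      0.      1.    ]] ['img', 'camera_matrix', 'T']
{'t': 0.15, 'q': array([ 1.1038,  0.5219, -0.0363,  1.5999,  0.0212,  1.0211, -0.1128]), 'qvel': array([-0.0008, -0.0003, -0.0002, -0.0025, -0.0016,  0.0001,  0.0006]), 'joint_torque': array([  0.0009, -92.739 ,   1.9797, -37.0054,   0.0179,   0.0063,
        -0.    ]), 'ee_pos': array([ 0.2414, -0.5762,  0.2559]), 'tool_rot': array([-3.1407,  0.0001,  0.3968]), 'ft_force': array([-0.1438,  0.0269,  1.007 ]), 'ft_torque': array([-0.0407, -0.0267,  0.0034]), 'gripper_force': 0.0, 'width': 0.9975909555069814}
```

View pics/scene0.png

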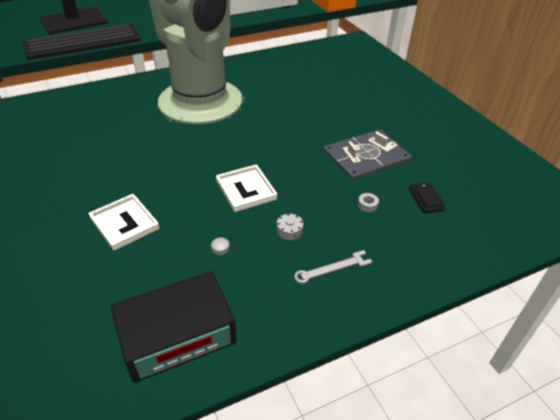

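View pics/top0.png

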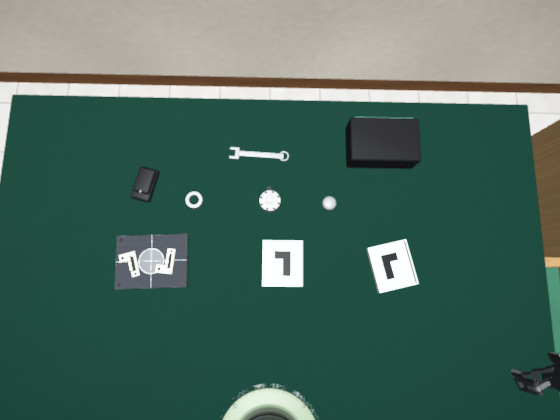

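The top view shows the plate at (151,261) with both brackets, tray_left at (283,263) with its foot to the left, and tray_right at (392,265). The cell is at (270,200), the ring at (194,200) and the button at (329,203). The next step is a wrist-camera survey.

```bash
cat > h.py <<'E'
from bench import *
import cv2,numpy as np
np.set_printoptions(precision=4,suppress=True)
PI=np.pi
def rays(c,px):
    px=np.atleast_2d(np.asarray(px,float)); K=c["camera_matrix"]; T=c["T"]
    d=np.c_[(px[:,0]-K[0,2])/K[0,0],-(px[:,1]-K[1,2])/K[1,1],-np.ones(len(px))]@T[:3,:3].T
    return T[:3,3],d
def onplane(c,px,z):
    o,d=rays(c,px); return o+d*((z-o[2])/d[:,2])[:,None]
def tri(obs):   # [(cam,px),...] -> point, rms ray miss
    A=np.zeros((3,3)); b=np.zeros(3); L=[]
    for c,p in obs:
        o,d=rays(c,p); d=d[0]/np.linalg.norm(d[0]); M=np.eye(3)-np.outer(d,d); A+=M; b+=M@o; L.append((o,M))
    x=np.linalg.solve(A,b); return x,np.sqrt(np.mean([np.sum((M@(x-o))**2) for o,M in L]))
def project(c,P):
    P=np.atleast_2d(P); T=c["T"]; K=c["camera_matrix"]; p=(P-T[:3,3])@T[:3,:3]
    return np.c_[K[0,2]+K[0,0]*p[:,0]/-p[:,2],K[1,2]-K[1,1]*p[:,1]/-p[:,2]]
def shot(cam,name):
    c=capture(cam); cv2.imwrite(f"pics/{name}.png",c["img"]); np.savez(f"{name}.npz",**c); return c
def load(name): return dict(np.load(f"{name}.npz"))
def st():
    s=read_state(); print("t %.1f"%s["t"],s["ee_pos"],s["tool_rot"],"F",s["ft_force"],"w %.3f gf %.1f"%(s["width"],s["gripper_force"])); return s
E
python3 - <<'E'
from h import *
for i,(p,y) in enumerate([((.45,-.30,.30),0),((.52,-.08,.30),0),((.52,.08,.30),0),((.46,.26,.30),0),((.46,.38,.28),0)]):
    movep(p,[PI,0,y]); shot("wrist",f"s{i}"); st()
a=[load(f"s{i}")["img"] for i in range(5)]
cv2.imwrite("pics/m1.png",cv2.resize(np.vstack([np.hstack(a[:2]),np.hstack(a[2:4])]),(800,600),interpolation=cv2.INTER_AREA))
E
```

```text
t 1.5 [ 0.4494 -0.3011  0.2998] [ 3.1413  0.0003 -0.0013] F [ 0.1793 -0.2979 -0.0473] w 1.003 gf 0.0
t 2.5 [ 0.5198 -0.0818  0.2999] [ 3.141   0.0002 -0.0022] F [ 0.2377 -0.2253  0.5451] w 1.000 gf 0.0
t 3.2 [0.5202 0.0786 0.3   ] [ 3.141  -0.     -0.0018] F [ 1.5537 -0.2074 -0.1976] w 1.003 gf 0.0
t 4.0 [0.4608 0.2586 0.3   ] [ 3.141  -0.0002 -0.0022] F [0.3453 0.4155 0.0668] w 0.999 gf 0.0
t 4.7 [0.4608 0.3789 0.2799] [ 3.1409 -0.0001 -0.0017] F [-0.5564 -1.4899  0.2599] w 0.999 gf 0.0
```

View pics/m1.png

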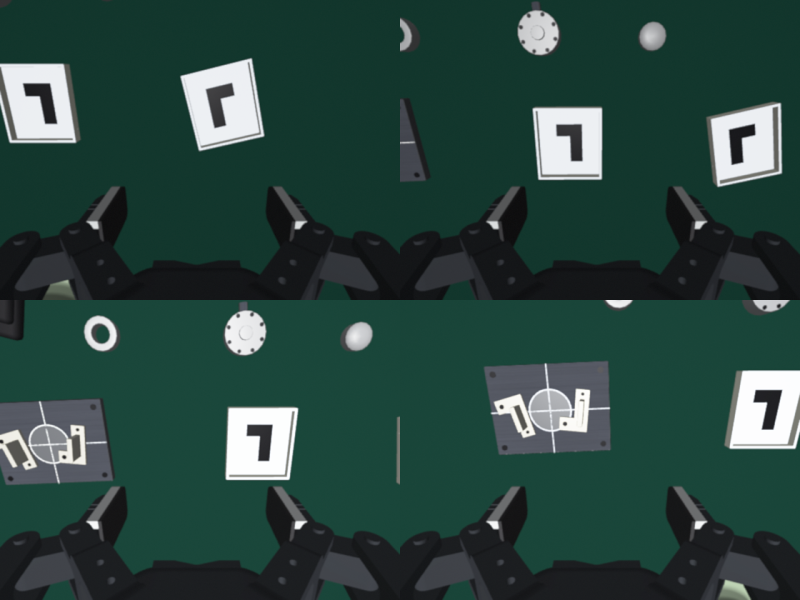

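View pics/s4.png

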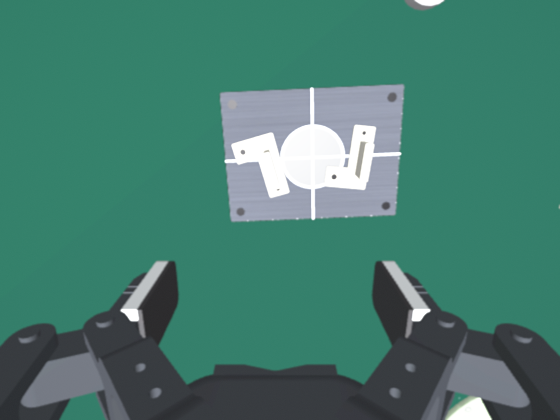

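The view from s4 shows the left-hand bracket at about (262,165), with its leg running up to the foot, which points left. The right-hand bracket is at (358,155) with its foot at the bottom, pointing left. The plate cross is at (313,157). Next I'll take closer looks at the plate, from two places, and measure the trays from the views I already have.

```bash
cat >> h.py <<'E'
def Lfit(mask,minA=80):
    """L contours -> list of (area, 6-corner polygon)"""
    cs,_=cv2.findContours(mask,cv2.RETR_EXTERNAL,cv2.CHAIN_APPROX_NONE); out=[]
    for k in cs:
        a=cv2.contourArea(k)
        if a<minA: continue
        for e in np.arange(1,8,.25):
            p=cv2.approxPolyDP(k,e,True)
            if len(p)<=6: break
        out.append((a,p[:,0].astype(float),k))
    return out
E
python3 - <<'E'
from h import *
c=load("s4"); C=onplane(c,[313,157],.016)[0]; print("plate c",C)
for i,dy in enumerate((-.05,.045)):
    movep([C[0]-.076,C[1]+dy,.20],[PI,0,0]); shot("wrist",f"p{i}"); st()
a=[load(f"p{i}")["img"] for i in range(2)]
cv2.imwrite("pics/m2.png",np.hstack([x[60:330,100:500] for x in a]))
# trays: dark L on white
for n in ("s0","s1","s2","s3"):
    c=load(n); g=cv2.cvtColor(c["img"],cv2.COLOR_BGR2GRAY); hsv=cv2.cvtColor(c["img"],cv2.COLOR_BGR2HSV)
    w=((hsv[...,2]>200)&(hsv[...,1]<40)).astype(np.uint8)
    cs,_=cv2.findContours(w,cv2.RETR_EXTERNAL,cv2.CHAIN_APPROX_SIMPLE)
    for k in cs:
        if cv2.contourArea(k)<5000: continue
        f=cv2.drawContours(np.zeros_like(w),[cv2.convexHull(k)],-1,1,-1); f=cv2.erode(f,np.ones((15,15)))
        for A,p,kk in Lfit(((g<110)&(f>0)).astype(np.uint8),400):
            M=cv2.moments(kk); ctr=np.array([M["m10"],M["m01"]])/M["m00"]
            print(n,"A",A,"ctr",ctr,"w",onplane(c,ctr,.004)[0],"\n",onplane(c,p,.004)[:,:2].tolist().__repr__() if 0 else onplane(c,p,.004)[:,:2].round(4).tolist())
E
```

```text
plate c [0.4719 0.3365 0.016 ]
t 5.3 [0.3969 0.2865 0.2008] [-3.1406 -0.0015 -0.0013] F [0.317  0.0307 0.4805] w 1.003 gf 0.0
t 5.9 [0.3961 0.3817 0.2001] [ 3.1415 -0.0003  0.0004] F [-0.0131 -0.4924 -0.0995] w 1.000 gf 0.0
s0 A 1183.5 ctr [ 60.0721 139.0558] w [ 0.4775 -0.0379  0.004 ] 
 [[0.5037, -0.0104], [0.4848, -0.01], [0.4824, -0.0339], [0.4365, -0.0338], [0.4365, -0.0527], [0.5037, -0.0536]]
s0 A 1135.5 ctr [305.7704 143.2693] w [ 0.4725 -0.3382  0.004 ] 
 [[0.5037, -0.3592], [0.4943, -0.3174], [0.4289, -0.3333], [0.434, -0.3509], [0.4789, -0.3407], [0.4861, -0.3624]]
s1 A 985.5 ctr [241.6203 194.4903] w [ 0.4776 -0.0381  0.004 ] 
 [[0.5031, -0.0104], [0.4849, -0.0107], [0.4822, -0.0349], [0.4371, -0.0348], [0.4371, -0.0533], [0.5031, -0.0532]]
s1 A 1005.0 ctr [474.708 197.966] w [ 0.4728 -0.338   0.004 ] 
 [[0.5043, -0.3581], [0.4939, -0.3169], [0.4299, -0.3327], [0.4342, -0.3505], [0.4781, -0.34], [0.4861, -0.3629]]
s2 A 951.5 ctr [366.6497 194.4934] w [ 0.4779 -0.038   0.004 ] 
 [[0.5035, -0.0111], [0.4852, -0.011], [0.4839, -0.0341], [0.4375, -0.0351], [0.4375, -0.0523], [0.5035, -0.0527]]
s3 A 1133.5 ctr [516.381  147.5652] w [ 0.4783 -0.0376  0.004 ] 
 [[0.5043, -0.0111], [0.4851, -0.01], [0.4839, -0.0335], [0.4374, -0.0344], [0.4374, -0.0534], [0.5042, -0.0521]]
```

View pics/m2.png

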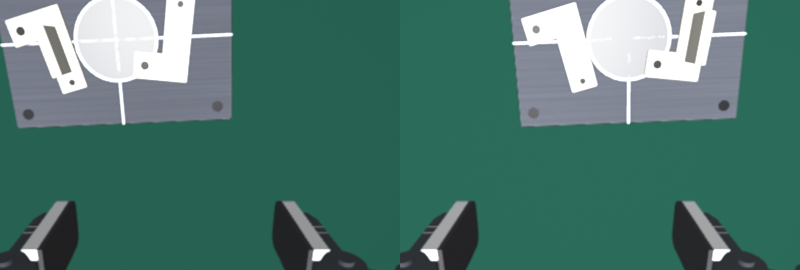

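Tray L centroids agree between views to under 1 mm at floor height 4 mm. In p0 the left bracket's dark web side is near (58,50), and in p1 the right bracket's is near (695,37). The top and bottom edges of each web face give its position and check its height.

Run:
```python
from h import *
for n in ("p0","p1","s3","s4"):
    c=load(n); im=c["img"].astype(int); v=im.max(2)
    m=((im[...,2]-im[...,0]>6)&(v<190)&(v>60)).astype(np.uint8); m[280:]=0
    cs,_=cv2.findContours(m,cv2.RETR_EXTERNAL,cv2.CHAIN_APPROX_NONE)
    for k in cs:
        if cv2.contourArea(k)<100: continue
        p=cv2.approxPolyDP(k,3,True)[:,0].astype(float)
        b=cv2.boxPoints(cv2.minAreaRect(k)) if len(p)!=4 else p
        b=b[np.argsort(b[:,0])]
        # pair into left long edge and right long edge: split by direction
        b=cv2.boxPoints(cv2.minAreaRect(k)) if len(p)!=4 else p
        e=np.linalg.norm(b-np.roll(b,-1,0),axis=1)
        if e[0]+e[2]<e[1]+e[3]: b=np.roll(b,-1,0)
        E=[b[:2],b[2:]]; E.sort(key=lambda x:x[:,0].mean())
        print(n,"A",cv2.contourArea(k),"npoly",len(p),"px",b.round(0).tolist())
        for e in E:
            for z in (.022,.052):
                w=onplane(c,e,z)[:,:2]; w=w[np.argsort(w[:,0])]; d=w[1]-w[0]
                print("   z",z,"mid",w.mean(0),"len %.4f ang %.1f"%(np.hypot(*d),np.degrees(np.arctan2(d[1],d[0]))))
```

```text
p0 A 354.5 npoly 3 px [[559.0, 115.0], [559.0, 173.0], [547.0, 173.0], [547.0, 115.0]]
   z 0.022 mid [0.4333 0.0475] len 0.0520 ang 13.4
   z 0.052 mid [0.4372 0.0716] len 0.0467 ang 13.4
   z 0.022 mid [0.4333 0.0369] len 0.0521 ang 13.9
   z 0.052 mid [0.4372 0.0622] len 0.0469 ang 13.9
p1 A 461.0 npoly 4 px [[393.0, 75.0], [386.0, 121.0], [394.0, 122.0], [404.0, 72.0]]
   z 0.022 mid [0.4716 0.2871] len 0.0371 ang -3.2
   z 0.052 mid [0.4715 0.2968] len 0.0333 ang -3.2
   z 0.022 mid [0.4723 0.2792] len 0.0404 ang -5.6
   z 0.052 mid [0.4722 0.2898] len 0.0363 ang -5.6
s3 A 256.5 npoly 4 px [[158.0, 149.0], [172.0, 182.0], [178.0, 177.0], [164.0, 147.0]]
   z 0.022 mid [0.4593 0.3908] len 0.0420 ang 17.8
   z 0.052 mid [0.4651 0.3808] len 0.0388 ang 17.8
   z 0.022 mid [0.4636 0.3833] len 0.0385 ang 20.3
   z 0.052 mid [0.4691 0.3739] len 0.0356 ang 20.3
s3 A 260.5 npoly 4 px [[559.0, 138.0], [542.0, 202.0], [549.0, 202.0], [559.0, 166.0]]
   z 0.022 mid [ 0.4528 -0.0712] len 0.0782 ang -1.1
   z 0.052 mid [ 0.4592 -0.0461] len 0.0722 ang -1.1
   z 0.022 mid [ 0.4363 -0.0797] len 0.0451 ang -1.4
   z 0.052 mid [ 0.4439 -0.054 ] len 0.0417 ang -1.4
s3 A 462.0 npoly 4 px [[471.0, 105.0], [456.0, 196.0], [459.0, 205.0], [477.0, 101.0]]
   z 0.022 mid [0.4752 0.037 ] len 0.1074 ang 0.0
   z 0.052 mid [0.4798 0.0539] len 0.0993 ang 0.0
   z 0.022 mid [0.4716 0.0312] len 0.1234 ang -0.2
   z 0.052 mid [0.4765 0.0485] len 0.1140 ang -0.2
s4 A 115.0 npoly 3 px [[355.0, 175.0], [360.0, 141.0], [365.0, 142.0], [359.0, 176.0]]
   z 0.022 mid [0.471  0.2869] len 0.0388 ang -5.3
   z 0.052 mid [0.4762 0.2944] len 0.0357 ang -5.3
   z 0.022 mid [0.4702 0.2821] len 0.0388 ang -5.1
   z 0.052 mid [0.4755 0.29  ] len 0.0357 ang -5.1
```

Both web faces match their assumed heights to about 1 mm after the mask's edge loss. The left web centre is about (0.463,0.386) at 19°, and the right about (0.4715,0.2845) at −5°. I'll pick the left bracket first.

```bash
cat >> h.py <<'E'
def fz(n=4):
    v=[]
    for _ in range(n): v.append(read_state()["ft_force"][2]); wait(.02)
    return np.mean(v)
def pick(x,y,z,yaw,force,over=.09,lift=.10):
    movep([x,y,z+over],[PI,0,yaw]); move_l([x,y,z],max_speed=.12); gripper_close(force); wait(.15); a=st()
    move_l([x,y,z+lift],max_speed=.12); b=st(); return a,b
def lower(x,y,z0,zmin,thr=2.5,step=.0008):
    """straight down slowly from z0 till contact force, never below zmin"""
    move_l([x,y,z0],max_speed=.1); wait(.2); b=fz(6); z=z0; f=b
    while z>zmin:
        z-=step; move_l([x,y,z],max_speed=.02); f=fz(3)
        if f-b>thr: break
    print("contact z cmd %.4f ee %.4f base %.2f f %.2f"%(z,read_state()["ee_pos"][2],b,f)); return z
def release(x,y,z,up=.10):
    gripper_open(); wait(.1); move_l([x,y,z+.02],max_speed=.06); move_l([x,y,z+up],max_speed=.2)
E
python3 - <<'E'
from h import *
movep([.463,.386,.16],[PI,0,np.radians(19)])
a,b=pick(.463,.386,.056,np.radians(19),45)
movep([.471,-.0438,.14],[PI,0,0]); s=st()
z=lower(.471,-.0438,.050,.0405); st()
shot("scene","sc1")
E
```

```text
t 8.3 [0.4631 0.386  0.0562] [-3.1415 -0.0002  0.3315] F [ 0.0423 -0.2447  5.6825] w 0.081 gf 45.0
t 9.3 [0.4627 0.3857 0.1552] [3.1411 0.001  0.3316] F [ 0.6479  0.4008 -1.7016] w 0.081 gf 44.3
t 10.9 [ 0.4715 -0.0427  0.14  ] [-3.1412 -0.0004  0.0017] F [ 0.6111  0.3931 -0.9551] w 0.082 gf 44.2
contact z cmd 0.0436 ee 0.0441 base -1.21 f 16.01
t 14.6 [ 0.471  -0.0438  0.0441] [ 3.1415 -0.0003 -0.0001] F [-3.5467  0.5759 15.8617] w 0.084 gf 46.6
```

Contact came at the expected height, so I'll release here, look, and then move the right bracket.

Run:
```python
from h import *
release(.471,-.0438,.044,up=.13); c=shot("wrist","l1"); s=st()
yaw=np.radians(-5)
movep([.4715,.2845,.17],[PI,0,yaw])
a,b=pick(.4715,.2845,.056,yaw,45)
p=[.4709,-.3571]; yp=np.radians(13.7)
movep([*p,.15],[PI,0,yp])
z=lower(*p,.0475,.041,thr=2.5,step=.0005)
release(*p,z,up=.13); d=shot("wrist","r1"); st()
cv2.imwrite("pics/m3.png",cv2.resize(np.hstack([c["img"],d["img"]]),(800,300)))
```

```text
t 16.8 [ 0.4704 -0.0438  0.1728] [3.1416 0.0018 0.    ] F [-0.3498 -0.566   0.1443] w 0.999 gf 0.0
t 20.0 [0.4715 0.2846 0.0562] [-3.1415 -0.0001 -0.0872] F [-1.2433 -0.4627  5.5972] w 0.081 gf 44.9
t 21.0 [0.4712 0.2843 0.1553] [ 3.1409  0.0008 -0.0872] F [-0.2914 -0.2757 -0.7533] w 0.083 gf 44.2
contact z cmd 0.0440 ee 0.0442 base -0.48 f 5.04
t 28.9 [ 0.4703 -0.3567  0.1725] [-3.1401  0.0014  0.2392] F [ 0.0453  1.6054 -0.3369] w 1.000 gf 0.0
```

View pics/m3.png

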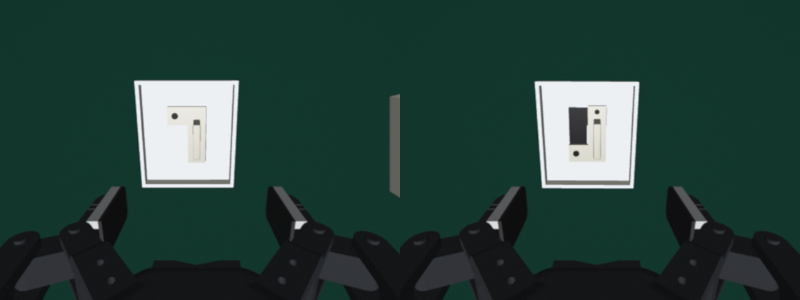

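Both brackets lie flat in the correct trays: the left one covers its outline, and the right one sits turned half round. Next I'll measure the button, cell, ring and plate centre from two wrist places each.

Run:
```python
from h import *
c=load("s1"); P={"b":onplane(c,[353,50],.03)[0][:2],"c":onplane(c,[193,44],.026)[0][:2]}
c=load("s2"); P["r"]=onplane(c,[140,47],.02)[0][:2]; P["q"]=np.array([.472,.3365]); print(P)
for k in "bcrq":
    for i,dy in enumerate((-.05,.05) if k in "bq" else (-.05,.05)):
        movep([P[k][0]-.076,P[k][1]+dy,.20],[PI,0,0]); shot("wrist",f"{k}{i}")
st()
cv2.imwrite("pics/m4.png",cv2.resize(np.vstack([np.hstack([load(f"{k}{i}")["img"][:210] for k in a for i in (0,1)]) for a in ("bc","rq")]),(800,150*1)) if 0 else cv2.resize(np.vstack([np.hstack([load(f"{k}{i}")["img"][:210,100:460] for i in (0,1)]) for k in "bcrq"]),(514,600)))
```

```text
{'b': array([ 0.6444, -0.1639]), 'c': array([0.6509, 0.0065]), 'r': array([0.6491, 0.2264]), 'q': array([0.472 , 0.3365])}
t 33.6 [0.3966 0.386  0.1995] [ 3.1406  0.0002 -0.0009] F [-0.142  -0.2578  0.4579] w 0.999 gf 0.0
```

View pics/m4.png

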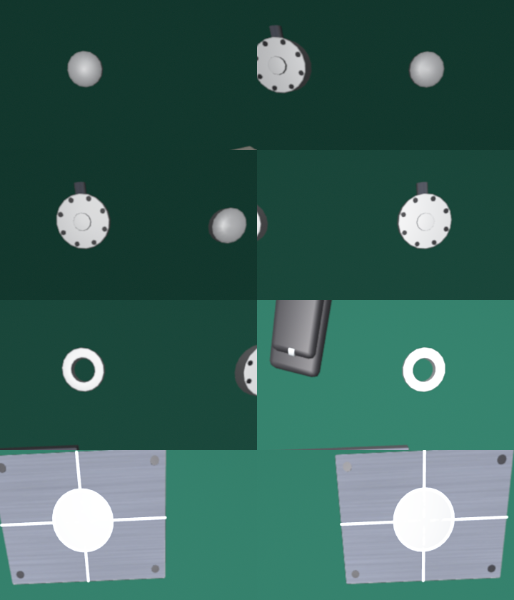

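The cells of the composite show the button, the cell (connector up the image), the ring clear of the mouse, and the cleared plate. Next I'll fit the ellipses and triangulate.

Run:
```python
from h import *
zt={"b":.024,"c":.026,"r":.020,"q":.016}; g0={"b":[.6444,-.1639],"c":[.6509,.0065],"r":[.6491,.2264],"q":[.472,.3365]}; D={"b":40,"c":62,"r":50,"q":72}
for k in "bcrq":
    obs=[]
    for i in (0,1):
        c=load(f"{k}{i}"); hsv=cv2.cvtColor(c["img"],cv2.COLOR_BGR2HSV)
        lo=225 if k=="q" else {"b":75,"c":130,"r":150}[k]
        m=((hsv[...,2]>lo)&(hsv[...,1]<60)).astype(np.uint8)
        if k=="q": m=cv2.morphologyEx(m,cv2.MORPH_OPEN,np.ones((9,9),np.uint8))
        pr=project(c,[*g0[k],zt[k]])[0]
        cs,_=cv2.findContours(m,cv2.RETR_EXTERNAL,cv2.CHAIN_APPROX_NONE)
        cs=[x for x in cs if cv2.contourArea(x)>800]
        x=min(cs,key=lambda x:np.hypot(*(x[:,0].mean(0)-pr)))
        e=cv2.fitEllipse(cv2.convexHull(x)); w=onplane(c,e[0],zt[k])[0]
        hw=onplane(c,cv2.convexHull(x)[:,0],zt[k])[:,:2]; (cc,R)=cv2.minEnclosingCircle(hw.astype(np.float32))
        print(k,i,"px",np.round(e[0],1),"axes",np.round(e[1],1),"w",w[:2],"enc",np.round(cc,4),"D %.1f (want %d)"%(2e3*R,D[k]))
        obs.append((c,e[0]))
    print("   tri",*tri(obs))
c=load("c0");hsv=cv2.cvtColor(c["img"],cv2.COLOR_BGR2HSV)
print("bench pts ok; mouse edge:",onplane(load("r1"),[0,0],0) is not None)
```

```text
b 0 px [218.1  96.1] axes [48.1 51.3] w [ 0.645  -0.1658] enc [ 0.6446 -0.1657] D 40.8 (want 40)
b 1 px [337.5  96.6] axes [47.9 51.4] w [ 0.6451 -0.1657] enc [ 0.6447 -0.1656] D 40.9 (want 40)
   tri [ 0.6451 -0.1658  0.0236] 2.7676521932669173e-05
c 0 px [215.6  98.9] axes [72.2 77.1] w [0.65   0.0064] enc [0.649  0.0064] D 61.2 (want 62)
c 1 px [334.7  99. ] axes [72.9 77.9] w [0.6501 0.0067] enc [0.6491 0.0067] D 61.8 (want 62)
   tri [0.6501 0.0065 0.025 ] 2.957487883472218e-05
r 0 px [215.8  96.9] axes [57.  60.8] w [0.6501 0.2262] enc [0.6494 0.2262] D 49.1 (want 50)
r 1 px [333.6  96.8] axes [59.1 62.9] w [0.6502 0.2267] enc [0.6496 0.2267] D 51.0 (want 50)
   tri [0.6501 0.2264 0.0186] 5.6811040449038e-05
q 0 px [215.6  97.9] axes [84.8 90.6] w [0.473  0.3375] enc [0.4715 0.3376] D 74.4 (want 72)
q 1 px [333.3  96.9] axes [85.3 90.9] w [0.4731 0.3375] enc [0.4715 0.3375] D 74.4 (want 72)
   tri [0.473  0.3375 0.0161] 4.853439403514927e-05
bench pts ok; mouse edge: True
```

Triangulated heights (24, 25, 18.6, 16 mm) and diameters match the text. Next I'll pick the cell and place it in the circle.

Run:
```python
from h import *
a,b=pick(.649,.0065,.028,0,60)
p=[.4715,.3375]
move_l([.649,.0065,.15],max_speed=.2); movep([*p,.13],[PI,0,0]); st()
z=lower(*p,.0462,.0425,thr=2,step=.0003); st()
release(*p,z,up=.10)
movep([p[0]-.076,p[1],.20],[PI,0,0]); c=shot("wrist","k1"); st()
cv2.imwrite("pics/k1c.png",cv2.resize(c["img"][:220,130:430],None,fx=2,fy=2))
```

```text
t 36.8 [0.6495 0.0064 0.0293] [-3.1416 -0.0013 -0.0002] F [-4.077  -0.8623 13.6019] w 0.702 gf 62.5
t 37.8 [0.6485 0.0065 0.1272] [3.1415 0.0012 0.0001] F [ 0.0087 -1.0245 -4.597 ] w 0.703 gf 65.5
t 39.4 [0.4726 0.3362 0.13  ] [ 3.141  -0.0005 -0.0019] F [ 0.0011  0.7332 -4.4683] w 0.697 gf 66.6
contact z cmd 0.0453 ee 0.0454 base -4.31 f -0.26
t 41.6 [0.4715 0.3375 0.0454] [-3.1415 -0.0001  0.    ] F [-1.2602 -0.1687  0.1369] w 0.700 gf 67.1
t 43.6 [0.3956 0.3373 0.1993] [3.1409 0.0004 0.0001] F [ 0.6066 -1.3949  0.253 ] w 1.002 gf 0.0
```

View pics/k1c.png

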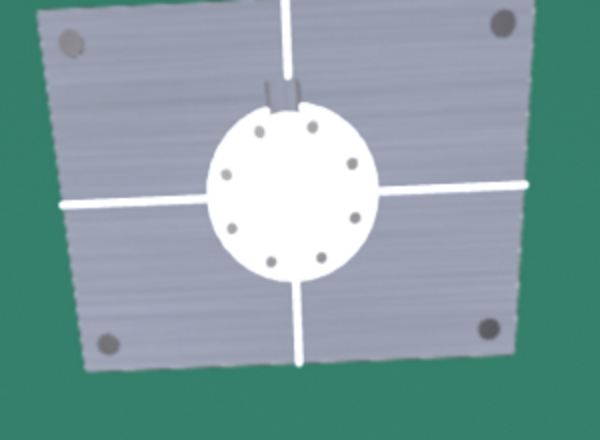

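The cell sits hub up inside the circle, with bolt dots around pixel (276,97). Next I'll compute its axis, then pick and place the ring.

Run:
```python
from h import *
c=load("k1"); print("cell axis",onplane(c,[275.6,97.4],.042)[0])
x,y=onplane(c,[275.6,97.4],.042)[0][:2]
y=.3375 if abs(y-.3375)<.003 else 1/0
x=x if abs(x-.4715)<.003 else 1/0
a,b=pick(.6495,.2264,.027,0,50)
off=a["ee_pos"][2]
move_l([.6495,.2264,.16],max_speed=.2); movep([x,y,.15],[PI,0,0]); st()
print("expect contact z",off+.042)
z=lower(x,y,off+.042+.0085,off+.042-.002,thr=2,step=.0005); st()
shot("scene","sc2"); im=load("sc2")["img"]; 
release(x,y,z,up=.10)
movep([x-.076,y,.22],[PI,0,0]); c=shot("wrist","k2"); st()
cv2.imwrite("pics/k2c.png",np.hstack([cv2.resize(c["img"][:220,130:430],(400,293)),cv2.resize(im[100:210,300:450],(400,293))]))
```

```text
cell axis [0.4713 0.3378 0.042 ]
t 46.2 [0.6498 0.2265 0.0279] [-3.1413 -0.0008 -0.0001] F [-2.2298 -1.1721  8.0215] w 0.555 gf 51.5
t 47.2 [0.6491 0.2263 0.1262] [3.1411 0.0011 0.0001] F [ 0.0385 -0.0919 -2.2753] w 0.558 gf 51.7
t 48.4 [0.4714 0.3373 0.1496] [3.141  0.0002 0.    ] F [ 0.6538  0.1663 -2.1493] w 0.558 gf 52.1
expect contact z 0.06985923170399613
contact z cmd 0.0694 ee 0.0698 base -1.85 f 8.03
t 55.0 [0.4714 0.3375 0.0698] [-3.1414 -0.0001 -0.    ] F [-2.6032 -0.6103  8.9451] w 0.557 gf 53.1
t 57.1 [0.3954 0.3374 0.2194] [3.1409 0.0004 0.0002] F [ 0.2334 -0.2691 -0.1508] w 1.002 gf 0.0
```

View pics/k2c.png

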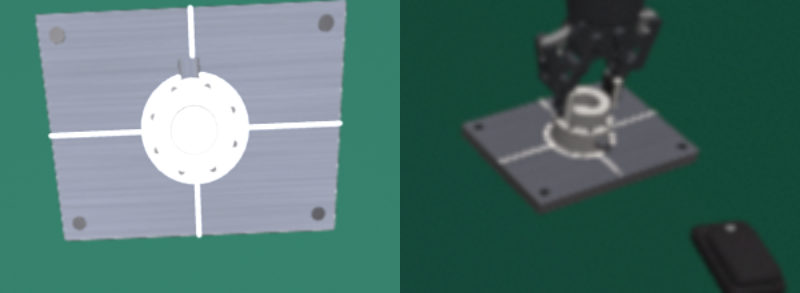

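The ring is centred and seated at the expected height. The button is next.

Run:
```python
from h import *
x,y=.4713,.3375
movep([.56,.05,.20],[PI,0,0])
a,b=pick(.6446,-.1656,.036,0,40,over=.1)
off=a["ee_pos"][2]
move_l([.6446,-.1656,.19],max_speed=.2); movep([.5,.15,.19],[PI,0,0]); movep([x,y,.17],[PI,0,0]); st()
print("expect",off+.052)
z=lower(x,y,off+.064,off+.0545,thr=2.5,step=.001)
if z<off+.056: z=lower(x,y,z,off+.0505,thr=2,step=.0004)
st(); shot("scene","sc3")
```

```text
t 61.0 [ 0.6448 -0.1656  0.0367] [ 3.1415 -0.0006 -0.    ] F [-2.7327  0.5872  8.1844] w 0.449 gf 39.3
t 62.0 [ 0.6442 -0.1655  0.1352] [-3.1414  0.0011  0.0001] F [-0.0213 -0.0702 -0.5908] w 0.444 gf 40.3
t 64.5 [0.4717 0.337  0.1697] [ 3.1409  0.0001 -0.0006] F [ 0.1353 -1.6807 -0.1533] w 0.447 gf 40.4
expect 0.08869005351830644
contact z cmd 0.0907 ee 0.0907 base -1.24 f -1.42
contact z cmd 0.0887 ee 0.0888 base -1.35 f 0.68
t 70.7 [0.4713 0.3375 0.0888] [-3.1415 -0.0001 -0.0001] F [ 0.1553 -0.0489  0.1044] w 0.439 gf 40.6
```

Contact came at 88.8 mm against 88.7 mm expected, so the button is fully seated. I'll release, back off and check.

Run:
```python
from h import *
release(.4713,.3375,.0888,up=.10)
movep([.395,.3375,.22],[PI,0,0]); c=shot("wrist","k3"); movep([.42,.0,.30],[PI,0,0]); s=shot("scene","sc4")["img"]; t=shot("top","tp4")["img"]; st()
cv2.imwrite("pics/k3c.png",np.hstack([cv2.resize(c["img"][:220,130:430],(260,195)),cv2.resize(s[100:260,80:460],(270,195)),cv2.resize(t[100:310,100:430],(270,195))]))
cv2.imwrite("pics/k3d.png",np.hstack([cv2.resize(s[120:190,310:430],(400,240),interpolation=cv2.INTER_CUBIC),cv2.resize(c["img"][:220,130:430],(320,240))]))
for n in ("top","scene"):
    d=cv2.absdiff(load(n+"0")["img"],load("tp4" if n=="top" else "sc4")["img"]).max(2)
    for nm,p in (("wrench",[.75,.02,.0]),("mouse",[.69,.36,.015])):
        u=project(load(n+"0"),p)[0].astype(int); print(n,nm,u,d[u[1]-25:u[1]+25,u[0]-35:u[0]+35].max())
```

```text
t 74.2 [0.4202 0.001  0.2997] [3.1413 0.0006 0.0016] F [-0.039  -1.1372 -0.4117] w 0.999 gf 0.0
top wrench [264 168] 211
top mouse [147 184] 6
scene wrench [315 257] 161
scene mouse [422 196] 6
```

View pics/k3c.png

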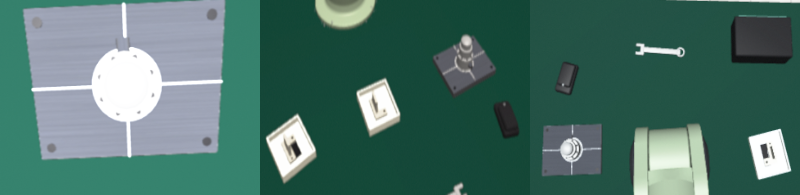

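View pics/k3d.png

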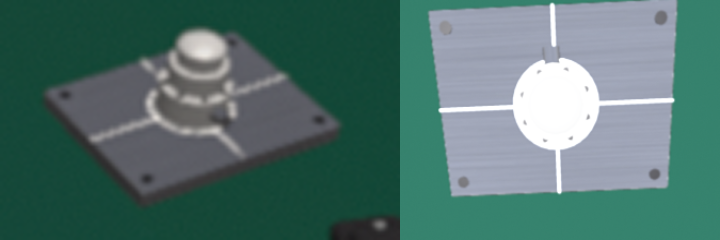

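The load train stands concentric in the circle and both brackets are flat in their trays. The mouse is unchanged. The wrench lies where it was; the change in its window is the removed cell. Handing in.

```bash
python3 -c "
from bench import *
print(sign_off())"
```

```text
the job is handed in; nothing more can be done
None
```

The job is handed in at about 74 s of the 144 s allowed: both brackets lie flat, web up, in their own trays, and the cell, ring and button are stacked and seated in the scribed circle; the arm never went near the wrench or mouse.

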